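# Make up an order of three marker lamps

## Robot

A 6-joint arm with a two-finger parallel gripper is mounted at the origin on the work surface. World frame = base frame: x ahead of the robot, y to its left, z up, the work surface at z = 0. Lengths are in mm, angles in rad, forces in N, time in s.
With the tool pointing down it reaches from about 425 to 925 mm from the base axis. Payload 12.5 kg.
Tool frame: the origin (TCP) lies at the very end of the fingers, on their centre line; the grasp point (between the pads) lies 19 mm behind it; z points along the fingers, y is the line along which they close (so a half turn about z gives the same grasp; the last joint's range is limited). The gripper opens to 85 mm and grips with 20 to 120 N. Pads are 22 mm wide; open, the fingers measure 114 mm over their backs; the gripper's body (76 mm by 85 mm) begins 54 mm behind the grasp point. The pads swing forward as they close: fully open they stand 13 mm farther back than shut.
Start: joints at [-0.106, 0.491, 1.559, -0, 1.092, -0.106], TCP at [625.016, 0.021, 231.327] pointing down, gripper open.
Joint ranges: [-3.1, 3.1], [-0.84, 2.19], [0.05, 2.79], [-1.13, 4.28], [0.06, 2.93], [-2.69, 2.69]. Speed limits (rad/s): [2.22, 2.22, 2.79, 3.14, 3.14, 3.14].

## Interface

Orientations are given as a rotation vector (axis times angle).
In Python, from station import arm gives the robot as it stands.
- The arm moves only by the tool move_arm, never from a script. Its argument "motion" is a list of rows, each a list of 7 numbers: the turn, a rotation vector about the world's x, y, z normalised to -1 to 1, where 1 is pi rad, then the shift along the world's x, y, z normalised to -1 to 1, where 1 is 0.15 m, then the closure, from 0 (fully open) to 1 (shut). In form: [[ax, ay, az, tx, ty, tz, fingers], ...]. A call has 1 to 12 rows; each row is the pose to reach, as a shift and turn from the pose commanded when the call began, turning the shorter way round; what a row does not reach only later rows make up. A row lasts 1/10 s, in which the tool goes at most 50 mm and 8.59 degrees, less where a joint would pass 70% of its speed; a pose out of reach is approached as far as the arm can. A call with a number of a shift or a turn outside -1 to 1 is refused whole. A call with a gripper value outside its range is refused whole. The fingers move at their own pace and stop on an object; "newtons" is the grip in N (left out, the last holds). Time passes only in rows, so rows that repeat a pose let the fingers close. It gives the time, the measured TCP pose, the force, the opening and the grip force at its end, in the units of the state.
- arm.sense(): the state, without advancing time (a new reading comes with each control period).
- arm.snapshot(name): name is "scene" or "side" or "wrist"; returns (picture, depth): 420x560x3 uint8, red, green, blue; 420x560 float32, mm along the optical axis (not along the pixel's ray), 0 where there is no reading.
- arm.calibration(name): a dict with "fx", "fy", "cx", "cy" (pixels), "position" and "attitude" of the camera in the world. Camera axes: x right, y up, looking along -z (the intrinsics and any distortion apply to the point x, -y, -z); pixel columns grow to the right and rows downward; lengths in mm; the calibration is good to about 2 mm. A picture is of the moment at which its call begins: read the wrist's pose just before it. calibration takes no time and is no camera call; for the wrist camera it gives the pose at the moment of the call.
- arm.finish_job(): hands the job in; it is judged then, once.
The state is a dict: "t": time; "joint_pos": joint angles; "qvel": joint speeds; "joint_efforts": joint torques, N m; "tcp_pos": TCP position; "eef_rot": TCP orientation; "contact_force": force on the tool from outside, world axes, zero at the start; "torque": the same for the moment, N m; "gripper_width": finger opening in mm; "gripper_force": force on a finger pad.
Only numpy, scipy, OpenCV 4.12 (cv2) and the standard library are available. Lean on these libraries where they do the work, as an engineer would, in place of code of your own. Each camera call takes 0.05 s, during which the arm holds its last target. There are 200 camera calls.

## Task

Make up the shallow order tray so that it holds exactly three marker lamps, counting any lamp that is already in it, taking what is missing from the deep stock bin; the lamps left over stay in the stock bin, and all lamps must stand upright on their bases, lens up. The lenses are brittle, so grip them lightly and set each lamp down rather than dropping it. The flat reflectors, wherever they lie, and everything else on the table stay where they are.

Things in the scene. Friction and masses are not known exactly. Their poses are not given: they have to be found in the camera images.
- lamp1: marker lamp: (sizes in mm) upright plain cylinder, diameter 40, straight sides to 35 high, then a shallow dome to 46 high; black base below an orange plastic lens; about 60 g. Origin at underside centre, z up through the dome. It cracks if the fingers press with more than 50 N in all (25 N a finger); 5 to 10 N a finger holds it safely
- lamp2: marker lamp: (sizes in mm) upright plain cylinder, diameter 40, straight sides to 35 high, then a shallow dome to 46 high; black base below an orange plastic lens; about 60 g. Origin at underside centre, z up through the dome. It cracks if the fingers press with more than 50 N in all (25 N a finger); 5 to 10 N a finger holds it safely
- lamp3: marker lamp: (sizes in mm) upright plain cylinder, diameter 40, straight sides to 35 high, then a shallow dome to 46 high; black base below an orange plastic lens; about 60 g. Origin at underside centre, z up through the dome. It cracks if the fingers press with more than 50 N in all (25 N a finger); 5 to 10 N a finger holds it safely
- lamp4: marker lamp: (sizes in mm) upright plain cylinder, diameter 40, straight sides to 35 high, then a shallow dome to 46 high; black base below an orange plastic lens; about 60 g. Origin at underside centre, z up through the dome. It cracks if the fingers press with more than 50 N in all (25 N a finger); 5 to 10 N a finger holds it safely
- lamp5: marker lamp: (sizes in mm) upright plain cylinder, diameter 40, straight sides to 35 high, then a shallow dome to 46 high; black base below an orange plastic lens; about 60 g. Origin at underside centre, z up through the dome. It cracks if the fingers press with more than 50 N in all (25 N a finger); 5 to 10 N a finger holds it safely
- reflector1: flat round reflector, diameter 44 mm, only 11 mm high, black with an orange face; not a lamp. Origin at the centre of its underside
- reflector2: flat round reflector, diameter 44 mm, only 11 mm high, black with an orange face; not a lamp. Origin at the centre of its underside
- stock_bin: stock bin, fixed: the deeper of the two open blue plastic boxes, with a paper label on its -x face; in mm, outside 240 (x) x 270 (y) x 45 high, walls and floor 4 thick. Origin at the centre of its underside (inner floor 4 above), axes along its sides
- order_tray: order tray, fixed: shallow open blue plastic tray with a small lug at the top of each y end; in mm, outside 250 (x) x 210 (y, without lugs; 242 over the lugs) x 25 high, walls and floor 4 thick. Origin at the centre of its underside (inner floor 4 above), axes along its sides
- spray_can: spray can, upright cylinder diameter 54, height 150, origin under its centre; a bystander, sizes in mm
- tape_roll: roll of packing tape lying flat, outer diameter 100, 48 high, origin under its centre; a bystander, sizes in mm
- carton: closed cardboard carton 110 x 150 x 50 high, origin under its centre; a bystander, sizes in mm
- screwdriver: screwdriver lying flat along its own x, about 200 long and 30 thick, red handle to -x; a bystander, sizes in mm
- relay: small black relay with a paper label, 30 x 30 x 36 high, origin under its centre; a bystander, sizes in mm

How it is judged (in metres and radians):
At the end, for the whole second after the job is handed in: Three of the five lamps stand on the order tray's floor (within 107 mm in x, 87 mm in y of its centre), the other two on the stock bin's (within 102 and 117 mm), origins at most 12 mm above the container's underside, upright within 0.2 rad, slower than 0.03 m/s (angle between each of lamp1, lamp2, lamp3, lamp4, lamp5's own z axis and vertical below 0.2 rad and linear speed of each of lamp1, lamp2, lamp3, lamp4, lamp5 below 0.03 m/s and ((x of lamp1 in the frame of order_tray between -0.107 and 0.107 m and y of lamp1 in the frame of order_tray between -0.087 and 0.087 m and z of lamp1 in the frame of order_tray between -0.002 and 0.012 m) or (x of lamp1 in the frame of stock_bin between -0.102 and 0.102 m and y of lamp1 in the frame of stock_bin between -0.117 and 0.117 m and z of lamp1 in the frame of stock_bin between -0.002 and 0.012 m)) and ((x of lamp2 in the frame of order_tray between -0.107 and 0.107 m and y of lamp2 in the frame of order_tray between -0.087 and 0.087 m and z of lamp2 in the frame of order_tray between -0.002 and 0.012 m) or (x of lamp2 in the frame of stock_bin between -0.102 and 0.102 m and y of lamp2 in the frame of stock_bin between -0.117 and 0.117 m and z of lamp2 in the frame of stock_bin between -0.002 and 0.012 m)) and ((x of lamp3 in the frame of order_tray between -0.107 and 0.107 m and y of lamp3 in the frame of order_tray between -0.087 and 0.087 m and z of lamp3 in the frame of order_tray between -0.002 and 0.012 m) or (x of lamp3 in the frame of stock_bin between -0.102 and 0.102 m and y of lamp3 in the frame of stock_bin between -0.117 and 0.117 m and z of lamp3 in the frame of stock_bin between -0.002 and 0.012 m)) and ((x of lamp4 in the frame of order_tray between -0.107 and 0.107 m and y of lamp4 in the frame of order_tray between -0.087 and 0.087 m and z of lamp4 in the frame of order_tray between -0.002 and 0.012 m) or (x of lamp4 in the frame of stock_bin between -0.102 and 0.102 m and y of lamp4 in the frame of stock_bin between -0.117 and 0.117 m and z of lamp4 in the frame of stock_bin between -0.002 and 0.012 m)) and ((x of lamp5 in the frame of order_tray between -0.107 and 0.107 m and y of lamp5 in the frame of order_tray between -0.087 and 0.087 m and z of lamp5 in the frame of order_tray between -0.002 and 0.012 m) or (x of lamp5 in the frame of stock_bin between -0.102 and 0.102 m and y of lamp5 in the frame of stock_bin between -0.117 and 0.117 m and z of lamp5 in the frame of stock_bin between -0.002 and 0.012 m)) and ((horizontal distance between each of lamp1, lamp2, lamp3 and order_tray below 0.15 m and horizontal distance between each of lamp4, lamp5 and order_tray above 0.15 m) or (horizontal distance between each of lamp1, lamp2, lamp4 and order_tray below 0.15 m and horizontal distance between each of lamp3, lamp5 and order_tray above 0.15 m) or (horizontal distance between each of lamp1, lamp2, lamp5 and order_tray below 0.15 m and horizontal distance between each of lamp3, lamp4 and order_tray above 0.15 m) or (horizontal distance between each of lamp1, lamp3, lamp4 and order_tray below 0.15 m and horizontal distance between each of lamp2, lamp5 and order_tray above 0.15 m) or (horizontal distance between each of lamp1, lamp3, lamp5 and order_tray below 0.15 m and horizontal distance between each of lamp2, lamp4 and order_tray above 0.15 m) or (horizontal distance between each of lamp1, lamp4, lamp5 and order_tray below 0.15 m and horizontal distance between each of lamp2, lamp3 and order_tray above 0.15 m) or (horizontal distance between each of lamp1, lamp5 and order_tray above 0.15 m and horizontal distance between each of lamp2, lamp3, lamp4 and order_tray below 0.15 m) or (horizontal distance between each of lamp1, lamp4 and order_tray above 0.15 m and horizontal distance between each of lamp2, lamp3, lamp5 and order_tray below 0.15 m) or (horizontal distance between each of lamp1, lamp3 and order_tray above 0.15 m and horizontal distance between each of lamp2, lamp4, lamp5 and order_tray below 0.15 m) or (horizontal distance between each of lamp1, lamp2 and order_tray above 0.15 m and horizontal distance between each of lamp3, lamp4, lamp5 and order_tray below 0.15 m))); the robot touches nothing.
It fails at once if a marker lamp is squeezed or pressed by the fingers with more than 50 N in all (contact force between the fingers and lamp1 above 50 N or contact force between the fingers and lamp2 above 50 N or contact force between the fingers and lamp3 above 50 N or contact force between the fingers and lamp4 above 50 N or contact force between the fingers and lamp5 above 50 N).
It fails at once if a marker lamp is dropped or thrown: it moves faster than 0.6 m/s while the fingers do not hold it ((linear speed of lamp1 above 0.6 m/s and contact force between the fingers and lamp1 below 0.05 N) or (linear speed of lamp2 above 0.6 m/s and contact force between the fingers and lamp2 below 0.05 N) or (linear speed of lamp3 above 0.6 m/s and contact force between the fingers and lamp3 below 0.05 N) or (linear speed of lamp4 above 0.6 m/s and contact force between the fingers and lamp4 below 0.05 N) or (linear speed of lamp5 above 0.6 m/s and contact force between the fingers and lamp5 below 0.05 N)).
It fails at once if a reflector or another bystander is moved more than 30 mm (distance of any of reflector1, reflector2, spray_can, tape_roll, carton, screwdriver, relay from where it was at the start of the episode above 0.03 m).
It also fails if it takes over 67 s, if anything falls off the work surface, if the arm or the gripper's body presses on something with over 40 N, if the wrist force passes 120 N, or if a joint passes its speed limit or range.

## Working session

There is one attempt and no reset: what is moved stays moved. The work goes in short steps, Python scripts to look and compute and a tool call to move; the robot and the scene stay as the last step left them, time stands still between calls to the robot, and variables do not carry over. Pictures are saved under pics/ and viewed, at most 10 in all, crops included, and the job is handed in when it is done.

Besides the shell and the picture viewer there is one more tool, called after "Call:" as name(argument=value, ...), one argument or row to a line, values as JSON. move_arm: Moves the arm, as the interface text tells. Its arguments: {"type":"object","properties":{"motion":{"type":"array"},"newtons":{"type":"number"}},"required":["motion"]}

```bash
mkdir -p pics; cat > h.py <<'E'
import numpy as np, cv2
from station import arm
from scipy.spatial.transform import Rotation as R
def cal(n):
    c=arm.calibration(n); a=np.array(c['attitude'],float)
    M=a if a.shape==(3,3) else (R.from_rotvec(a).as_matrix() if a.size==3 else R.from_quat(a).as_matrix())
    return c,M
def world(n,c,M,u,v,d):
    p=np.stack([(u-c['cx'])/c['fx']*d,-(v-c['cy'])/c['fy']*d,-d],-1)
    return p@M.T+np.array(c['position'])
def cloud(n,depth,c,M):
    v,u=np.mgrid[:420,:560]
    return world(n,c,M,u,v,depth.astype(float))
def save(n,im): cv2.imwrite('pics/'+n+'.png',cv2.cvtColor(im,cv2.COLOR_RGB2BGR))
E
python3 - <<'E'
from h import *
print(arm.sense())
for n in ['scene','side','wrist']:
    c=arm.calibration(n);print(n,c)
    im,d=arm.snapshot(n);save(n+'0',im);np.savez('pics/%s0.npz'%n,im=im,d=d)
    c,M=cal(n);np.savez('pics/%s0c.npz'%n,M=M)
    P=cloud(n,d,c,M);ok=d>0
    hsv=cv2.cvtColor(im,cv2.COLOR_RGB2HSV)
    m=((hsv[...,0]>=4)&(hsv[...,0]<=22)&(hsv[...,1]>150)&(hsv[...,2]>90)).astype(np.uint8)
    k,l,s,ce=cv2.connectedComponentsWithStats(m)
    for i in range(1,k):
        if s[i,4]>40:
            q=P[(l==i)&ok]
            print(n,s[i],ce[i].round(1),np.median(q,0).round(1) if len(q) else '', np.percentile(q[:,2],[5,95]).round(1) if len(q) else '')
E
```

```text
{'t': 0.0, 'joint_pos': array([-1.05634367e-01,  4.91599676e-01,  1.55948549e+00,  3.40473863e-06,
        1.09168580e+00, -1.05588813e-01]), 'qvel': array([-0.00187675, -0.00028901, -0.00144011,  0.00074445, -0.00081813,
       -0.00045695]), 'joint_efforts': array([-2.53899279e-04, -6.18447447e+01, -2.61596632e+01, -1.41405640e-04,
        4.01603000e-03, -9.44706159e-06]), 'tcp_pos': array([6.24762176e+02, 2.72354799e-02, 2.30690401e+02]), 'eef_rot': array([-2.22084432e+00, -2.22073967e+00,  1.15949219e-03]), 'contact_force': array([ 0.05125015, -0.60667277,  1.06425682]), 'torque': array([-0.01941688,  0.00634564, -0.05732156]), 'gripper_force': 0.0, 'gripper_width': 85.44567119443052}
scene {'fx': 483.3535644663022, 'fy': 483.3535644663022, 'cx': 279.5011065052328, 'cy': 213.96787522567277, 'position': array([1377.63587383, -652.35306128, 1042.96498172]), 'attitude': array([0.72853552, 0.33490361, 0.80744521])}
scene [303 146   8   9  58] [306.2 149.6] [467.5 255.6  47.6] [37.7 54.2]
scene [321 162  11   9  82] [326.1 165.9] [572.1 245.8  48.1] [40.3 53. ]
scene [455 162  31  15
[... 2005 characters left out ...]
4.4] [25.4 50.3]
side [279 294  15  18 197] [286.  302.5] [455.2 265.5  44.7] [26.9 50.6]
wrist {'fx': 332.03537162716367, 'fy': 332.03537162716367, 'cx': 279.8869687265873, 'cy': 209.0932308570329, 'position': array([624.73056206,  78.07087993, 374.71555161]), 'attitude': array([-0.30903263,  0.0004286 ,  0.00156083])}
wrist [ 80   0  32   8 160] [95.1  2.6] [463.  161.6  43.6] [39.8 46.6]
wrist [191   0  41  28 918] [211.2  11.4] [559.  161.6  16.1] [14.6 17.4]
wrist [  78   54   44   44 1448] [99.3 75.6] [459.4 101.6  48.4] [41.3 51.1]
wrist [ 190   64   38   40 1180] [208.1  83.2] [551.9  97.3  16.1] [14.9 17.3]
wrist [178 298  30  31 622] [192.8 314.2] [ 524.6 -153.6   48.3] [39.1 51.3]
```

View pics/side0.png

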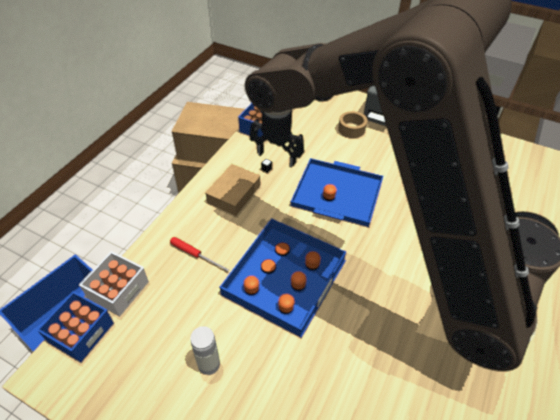

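View pics/scene0.png

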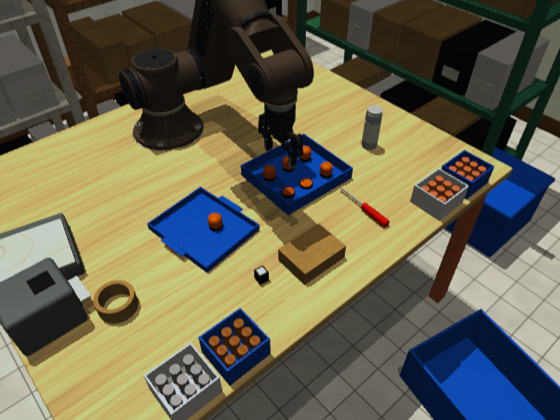

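View pics/wrist0.png

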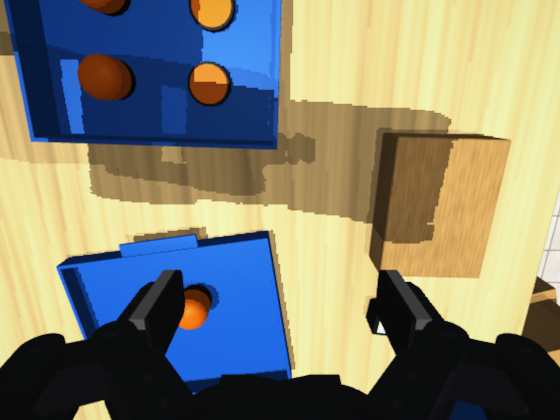

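Five lamps: one in the tray (side px 329,191) and four in the bin (side px 312,259; 298,279; 286,302; 251,284). The two flat reflectors in the bin are at side px 282,248 and 268,265. I need to move two lamps. Next I'll take two wrist views over the bin.

Call:
move_arm(
  motion=[
    [0,0,0,-0.25,0.3,0,0],
    [0,0,0,-0.5,0.6,0,0],
    [0,0,0,-0.7,0.87,0,0],
    [0,0,0,-0.7,0.87,0,0],
    [0,0,0,-0.7,0.87,0,0],
    [0,0,0,-0.7,0.87,0,0],
    [0,0,0,-0.7,0.87,0,0],
    [0,0,0,-0.7,0.87,0,0],
  ],
)

```text
t: 0.95
tcp_pos: [520.7, 129.6, 231.0]
eef_rot: [-2.223, -2.22, 0.0]
contact_force: [0.5, -0.5, 0.5]
gripper_width: 85.4
gripper_force: 0.0
```

```bash
cat >> h.py <<'E'
def look(tag):
    c,M=cal('wrist');im,d=arm.snapshot('wrist');save(tag,im)
    hsv=cv2.cvtColor(im,cv2.COLOR_RGB2HSV)
    m=((hsv[...,0]>=2)&(hsv[...,0]<=20)&(hsv[...,1]>190)&(hsv[...,2]>60)).astype(np.uint8)
    P=cloud('wrist',d,c,M);k,l,s,ce=cv2.connectedComponentsWithStats(m)
    for i in range(1,k):
        if s[i,4]>300:
            q=P[(l==i)&(d>0)];top=q[:,2].max();z=np.percentile(q[:,2],97)
            t=q[q[:,2]>z-6]
            ct,r=cv2.minEnclosingCircle(t[:,:2].astype(np.float32))
            print(s[i],ce[i].round(1),'z97 %.1f'%z,'cap mean',t.mean(0).round(1),'circ',np.round(ct,1),round(r,1))
    # blue walls: rim points
    b=((hsv[...,0]>100)&(hsv[...,0]<130)&(hsv[...,1]>120)&(d>0))
    for lo,hi,name in((36,60,'bin rim'),(18,32,'tray rim')):
        q=P[b&(P[...,2]>lo)&(P[...,2]<hi)]
        if len(q)>50:
            r=cv2.minAreaRect(q[:,:2].astype(np.float32));print(name,len(q),np.round(r[0],1),np.round(r[1],1),round(r[2],2),'z95 %.1f'%np.percentile(q[:,2],95),np.round(cv2.boxPoints(r),0).tolist())
    q=P[b&(P[...,2]<15)];print('floor z',np.median(q[:,2]).round(1))
    return im,d,c,M,P
E
python3 - <<'E'
from h import *
s=arm.sense();print(s['t'],s['tcp_pos'])
look('w1')
E
```

```text
0.95 [520.69985594 129.56983784 231.04666928]
[ 191   24   46   49 1732] [213.4  48.2] z97 51.3 cap mean [458.7 255.5  48.6] circ [458.3 255.6] 18.1
[ 305   31   44   48 1638] [326.7  54.8] z97 51.5 cap mean [563.9 250.1  48.7] circ [564.2 250.1] 18.1
[ 200  112   42   41 1353] [220.5 131.9] z97 51.2 cap mean [461.3 179.5  48.7] circ [461.1 179.1] 18.0
[ 298  125   36   36 1028] [315.6 142.5] z97 17.5 cap mean [558.8 167.4  16.1] circ [558.9 167.3] 19.3
[ 200  186   40   40 1211] [219.5 205.4] z97 51.3 cap mean [455.8 102.8  48.8] circ [455.3 101.9] 18.2
[291 190  34  33 883] [307.4 205.7] z97 17.6 cap mean [551.9  96.9  16.1] circ [551.6  96.4] 19.6
bin rim 5255 [505.6 168.4] [259.  240.2] 88.29 z95 47.4 [[382.0, 43.0], [622.0, 35.0], [629.0, 294.0], [389.0, 301.0]]
tray rim 5447 [498.5  72.7] [454.6 250.8] 89.58 z95 31.0 [[371.0, -154.0], [622.0, -156.0], [626.0, 299.0], [375.0, 301.0]]
floor z 5.5
```

Call:
move_arm(
  motion=[
    [0,0,0,0,0.3,0,0],
    [0,0,0,0,0.4,0,0],
    [0,0,0,0,0.4,0,0],
    [0,0,0,0,0.4,0,0],
    [0,0,0,0,0.4,0,0],
  ],
)

```text
t: 1.5
tcp_pos: [520.1, 189.6, 231.2]
eef_rot: [2.222, 2.221, -0.0]
contact_force: [-0.9, -0.1, -0.4]
gripper_width: 85.6
gripper_force: 0.0
```

```bash
python3 - <<'E'
from h import *
s=arm.sense();print(s['t'],s['tcp_pos'])
look('w2')
E
```

```text
1.5 [520.10716042 189.64771939 231.24370021]
[ 197   94   43   42 1402] [217.9 114.8] z97 51.2 cap mean [458.7 256.1  48.7] circ [458.1 255.4] 18.3
[ 305  100   41   42 1334] [325.1 120.7] z97 51.3 cap mean [564.  250.4  48.7] circ [564.2 250.2] 18.1
[ 205  170   40   40 1227] [224.5 189.5] z97 51.5 cap mean [461.5 180.1  48.8] circ [461.3 179.6] 18.0
[298 181  34  33 897] [314.5 196.7] z97 17.5 cap mean [559.  167.6  16.1] circ [559.  167.1] 19.4
[ 205  236   37   40 1144] [223.  255.7] z97 51.3 cap mean [456.  103.6  48.8] circ [455.6 102.5] 17.7
[291 239  33  30 770] [306.7 253.9] z97 17.4 cap mean [552.   97.1  16.1] circ [552.1  96.4] 19.9
bin rim 6144 [505.6 173.6] [269.6 239.9] 88.2 z95 47.4 [[381.0, 43.0], [621.0, 35.0], [630.0, 305.0], [390.0, 312.0]]
tray rim 4233 [503.1 100.1] [408.9 233.6] 88.29 z95 31.2 [[380.0, -101.0], [614.0, -108.0], [626.0, 301.0], [392.0, 308.0]]
floor z 5.5
```

View pics/w2.png

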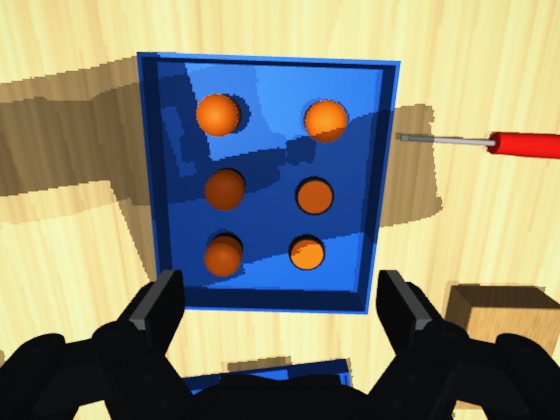

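The w2 view shows the bin with tall lamps at px (218,115), (325,121), (224,190) and (223,256), and flat reflectors at (314,197) and (307,254). Both wrist views agree within 1 mm. I'll take L3 (461.3,179.5) and L4 (455.8,102.8) with the fingers closing along x. First I'll locate the tray from the saved fixed views.

```bash
python3 - <<'E'
from h import *
for n in('side','scene'):
    f=np.load('pics/%s0.npz'%n);c,M=cal(n);P=cloud(n,f['d'],c,M)
    hsv=cv2.cvtColor(f['im'],cv2.COLOR_RGB2HSV)
    b=(hsv[...,0]>100)&(hsv[...,0]<130)&(hsv[...,1]>120)&(f['d']>0)&(P[...,0]>300)&(P[...,0]<720)&(P[...,1]<15)&(P[...,1]>-330)
    for lo,hi in((20,32),(-5,12),(2,35)):
        m=b&(P[...,2]>lo)&(P[...,2]<hi)
        k=cv2.morphologyEx(m.astype(np.uint8),cv2.MORPH_OPEN,np.ones((2,2)))>0
        q=P[k];r=cv2.minAreaRect(q[:,:2].astype(np.float32));print(n,lo,hi,len(q),np.round(r[0],1),np.round(r[1],1),round(r[2],1),'z',np.percentile(q[:,2],[5,50,95]).round(1))
E
```

```text
side 20 32 278 [342.1 233.9] [ 205.4 1138.2] 23.2 z [13.7 23.2 27.3]
side -5 12 3111 [424.2 261.5] [ 245.6 1126.3] 9.3 z [-1.1  2.8  8.1]
side 2 35 1990 [426.1 257.3] [ 248.1 1135.1] 9.3 z [-0.4  4.8 25.2]
scene 20 32 700 [ 893.  -320.5] [ 303.1 1135. ] 70.6 z [12.5 24.5 30.6]
scene -5 12 3629 [ 893.  -324.4] [ 279.5 1136.4] 69.7 z [ 2.6  6.5 11.6]
scene 2 35 4813 [ 891.6 -320.1] [ 303.8 1137.6] 70.6 z [ 2.6  7.2 27.5]
```

Call:
move_arm(
  motion=[
    [0,0,0,-0.2,-0.25,-0.2,0],
    [0,0,0,-0.43,-0.57,-0.5,0.1],
    [0,0,0,-0.43,-0.57,-0.8,0.1],
    [0,0,0,-0.43,-0.57,-1,0.1],
    [0,0,0,-0.43,-0.57,-1,0.1],
    [0,0,0,-0.43,-0.57,-1,0.1],
    [0,0,0,-0.43,-0.57,-1,0.1],
  ],
  newtons=20,
)

```text
t: 2.25
tcp_pos: [456.9, 105.3, 83.3]
eef_rot: [2.22, 2.22, 0.004]
contact_force: [0.2, -0.2, 0.2]
gripper_width: 77.3
gripper_force: 0.0
```

Call:
move_arm(
  motion=[
    [0,0,0,0,-0.015,-0.2,0.1],
    [0,0,0,0,-0.015,-0.35,0.1],
    [0,0,0,0,-0.015,-0.48,0.1],
    [0,0,0,0,-0.015,-0.48,0.1],
    [0,0,0,0,-0.015,-0.48,0.1],
    [0,0,0,0,-0.015,-0.48,0.1],
    [0,0,0,0,-0.015,-0.48,0.3],
    [0,0,0,0,-0.015,-0.48,0.4],
    [0,0,0,0,-0.015,-0.48,0.5],
    [0,0,0,0,-0.015,-0.48,0.6],
    [0,0,0,0,-0.015,-0.48,0.6],
    [0,0,0,0,-0.015,-0.48,0.6],
  ],
  newtons=20,
)

```text
t: 3.45
tcp_pos: [455.7, 102.8, 9.7]
eef_rot: [2.221, 2.221, 0.001]
contact_force: [-1.0, 0.2, 7.4]
gripper_width: 39.8
gripper_force: 19.3
```

```bash
python3 - <<'E'
from h import *
for n in('side','scene'):
    f=np.load('pics/%s0.npz'%n);c,M=cal(n);P=cloud(n,f['d'],c,M)
    hsv=cv2.cvtColor(f['im'],cv2.COLOR_RGB2HSV)
    b=(hsv[...,0]>100)&(hsv[...,0]<130)&(hsv[...,1]>120)&(f['d']>0)&(P[...,0]>300)&(P[...,0]<720)&(P[...,1]<15)&(P[...,1]>-330)
    for lo,hi in((20,32),(-2,12)):
        m=b&(P[...,2]>lo)&(P[...,2]<hi)
        k,l,s,_=cv2.connectedComponentsWithStats(cv2.dilate(m.astype(np.uint8),np.ones((3,3))));i=1+s[1:,4].argmax()
        q=P[m&(l==i)];r=cv2.minAreaRect(q[:,:2].astype(np.float32));print(n,lo,hi,len(q),np.round(r[0],1),np.round(r[1],1),round(r[2],1),np.round(cv2.boxPoints(r),0).tolist())
E
```

```text
side 20 32 409 [ 502.2 -185.6] [244.3 243.2] 9.0 [[362.0, -85.0], [401.0, -325.0], [642.0, -287.0], [604.0, -46.0]]
side -2 12 3087 [ 501.2 -187.7] [242.3 214.6] 8.5 [[365.0, -100.0], [397.0, -312.0], [637.0, -276.0], [605.0, -64.0]]
scene 20 32 789 [ 501.6 -188.3] [253.5 242.2] 8.3 [[359.0, -87.0], [394.0, -326.0], [644.0, -290.0], [610.0, -50.0]]
scene -2 12 3746 [ 500.8 -187.3] [253.9 211.9] 8.1 [[360.0, -100.0], [390.0, -310.0], [642.0, -274.0], [612.0, -64.0]]
```

Grasp is good (39.8 mm, 19 N per pad). The tray centre is at (501.5,-187.5) with 8.3° yaw. Targets are A (450,-200) and B (550,-240), both clear of the existing lamp near (521,-154).

Call:
move_arm(
  motion=[
    [0,0,0,0,0,0.08,0.6],
    [0,0,0,0,0,0.25,0.6],
    [0,0,0,0,0,0.45,0.6],
    [0,0,0,0,0,0.55,0.6],
    [0,0,0,0,-0.1,0.6,0.6],
    [0,0,0,0,-0.3,0.6,0.6],
    [0,0,0,0,-0.55,0.6,0.6],
    [0,0,0,0,-0.8,0.6,0.6],
    [0,0,0,0,-1,0.6,0.6],
  ],
)

```text
t: 4.35
tcp_pos: [455.3, -48.9, 100.1]
eef_rot: [2.221, 2.221, 0.0]
contact_force: [0.4, -0.4, -1.3]
gripper_width: 39.3
gripper_force: 20.7
```

Call:
move_arm(
  motion=[
    [0,0,0,0,-0.25,0,0.6],
    [0,0,0,0,-0.5,0,0.6],
    [0,0,0,-0.02,-0.75,0,0.6],
    [0,0,0,-0.04,-0.93,0,0.6],
    [0,0,0,-0.04,-1,0,0.6],
    [0,0,0,-0.04,-1,0,0.6],
    [0,0,0,-0.04,-1,0,0.6],
    [0,0,0,-0.04,-1,0,0.6],
  ],
)

```text
t: 5.15
tcp_pos: [449.5, -196.0, 99.5]
eef_rot: [-2.22, -2.223, -0.0]
contact_force: [-0.2, 0.1, -0.6]
gripper_width: 39.7
gripper_force: 20.7
```

```bash
python3 - <<'E'
from h import *
s=arm.sense();print(s['t'],s['tcp_pos'])
c,M=cal('side');im,d=arm.snapshot('side');save('s1',im[100:350,150:450]);look('w3')
E
```

```text
5.15 [ 449.50667926 -196.02568331   99.47157161]
[ 351  135   73   67 3650] [386.8 167.7] z97 51.2 cap mean [ 516.2 -156.9   48.7] circ [ 517.2 -157.9] 18.1
[ 230  244  101  113 8924] [279.9 300.9] z97 140.6 cap mean [ 449.4 -193.8  138.3] circ [ 449.4 -196.4] 18.0
tray rim 16176 [ 501.8 -188.4] [251.1 240.9] 8.64 z95 27.4 [[360.0, -88.0], [396.0, -326.0], [644.0, -289.0], [608.0, -50.0]]
floor z 5.5
```

View pics/w3.png

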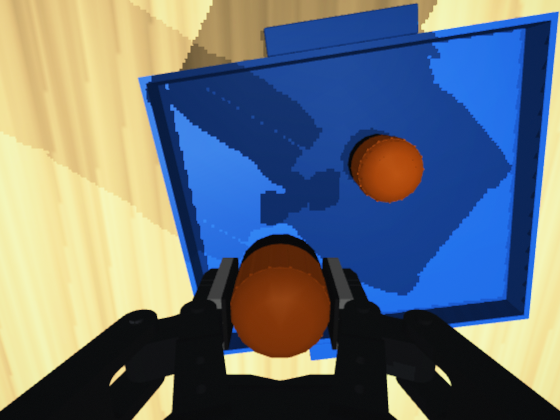

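Wrist view w3 shows the held lamp upright at px (280,300) and the existing tray lamp at (387,168), i.e. (517,-157.5). The lamp's base is about 6 mm below the TCP, and the floor reads the same as in the bin, so I set down at TCP z of about 10.

Call:
move_arm(
  motion=[
    [0,0,0,0,0,-0.2,0.6],
    [0,0,0,0,0,-0.4,0.6],
    [0,0,0,0,0,-0.52,0.6],
    [0,0,0,0,0,-0.57,0.6],
    [0,0,0,0,0,-0.585,0.6],
    [0,0,0,0,0,-0.595,0.6],
    [0,0,0,0,0,-0.595,0.6],
    [0,0,0,0,0,-0.595,0.6],
    [0,0,0,0,0,-0.595,0.6],
  ],
)

```text
t: 6.15
tcp_pos: [449.7, -197.3, 10.6]
eef_rot: [2.221, 2.221, 0.0]
contact_force: [-0.0, -0.2, -0.7]
gripper_width: 39.4
gripper_force: 20.7
```

Call:
move_arm(
  motion=[
    [0,0,0,0,0,-0.007,0.6],
    [0,0,0,0,0,-0.007,0.6],
    [0,0,0,0,0,-0.007,0.6],
  ],
)

```text
t: 6.45
tcp_pos: [449.7, -197.4, 9.7]
eef_rot: [2.221, 2.221, 0.0]
contact_force: [-1.6, 0.6, 10.0]
gripper_width: 39.3
gripper_force: 21.6
```

The base touches the floor. Release and retreat.

Call:
move_arm(
  motion=[
    [0,0,0,0,0,0,0.5],
    [0,0,0,0,0,0,0.35],
    [0,0,0,0,0,0,0.2],
    [0,0,0,0,0,0,0.2],
    [0,0,0,0,0,0,0.2],
    [0,0,0,0,0,0.1,0.2],
    [0,0,0,0,0,0.3,0.2],
    [0,0,0,0,0,0.55,0.2],
    [0,0,0,0,0.1,0.8,0.1],
    [0,0,0,0,0.4,0.9,0.1],
    [0,0,0,0,0.7,0.9,0.1],
    [0,0,0,0,1,0.9,0.1],
  ],
)

```text
t: 7.65
tcp_pos: [449.4, -45.9, 144.7]
eef_rot: [2.222, 2.219, 0.001]
contact_force: [0.2, 0.6, -0.5]
gripper_width: 76.6
gripper_force: 0.0
```

Call:
move_arm(
  motion=[
    [0,0,0,0,0.3,0,0.1],
    [0,0,0,0.03,0.6,0,0.1],
    [0,0,0,0.06,0.85,0,0.1],
    [0,0,0,0.08,1,0,0.1],
    [0,0,0,0.08,1,0,0.1],
    [0,0,0,0.08,1,0,0.1],
    [0,0,0,0.08,1,0,0.1],
  ],
)

```text
t: 8.35
tcp_pos: [461.4, 102.1, 144.0]
eef_rot: [-2.222, -2.221, 0.0]
contact_force: [-0.0, 0.5, -0.0]
gripper_width: 76.6
gripper_force: 0.0
```

```bash
python3 - <<'E'
from h import *
s=arm.sense();print(s['t'],s['tcp_pos'],s['gripper_width'])
look('w4')
E
```

```text
8.35 [461.38509509 102.11604835 143.96505536] 76.61021898659612
[250   0  52  22 833] [276.1   8.5] z97 47.8 cap mean [458.2 240.3  45.2] circ [458.4 243.3] 14.5
[ 398    0   69   31 1553] [428.5  12. ] z97 50.1 cap mean [563.  238.1  47.3] circ [563.5 242.8] 16.9
[ 252   75   56   58 2475] [279.4 103.3] z97 51.2 cap mean [460.7 179.4  48.6] circ [460.5 179.3] 18.4
[ 379   95   49   50 1926] [403.1 119.5] z97 17.3 cap mean [558.8 167.7  16. ] circ [559.  167.3] 19.5
[ 363  184   46   43 1530] [385.6 204.8] z97 17.4 cap mean [551.8  97.2  16.1] circ [552.2  96.7] 19.7
bin rim 8810 [504.8 143.5] [209.9 240.9] 88.3 z95 47.2 [[381.0, 42.0], [622.0, 35.0], [628.0, 245.0], [388.0, 252.0]]
tray rim 7110 [500.7  60.4] [382.6 242.3] 89.1 z95 31.3 [[377.0, -129.0], [619.0, -133.0], [625.0, 250.0], [383.0, 254.0]]
floor z 5.5
```

L3 unmoved at (460.7,179.4). Go to grasp it.

Call:
move_arm(
  motion=[
    [0,0,0,-0.005,0.25,0,0.1],
    [0,0,0,-0.005,0.51,0,0.1],
    [0,0,0,-0.005,0.51,-0.1,0.1],
    [0,0,0,-0.005,0.51,-0.3,0.1],
    [0,0,0,-0.005,0.51,-0.5,0.1],
    [0,0,0,-0.005,0.51,-0.7,0.1],
    [0,0,0,-0.005,0.51,-0.85,0.1],
    [0,0,0,-0.005,0.51,-0.9,0.1],
    [0,0,0,-0.005,0.51,-0.9,0.1],
    [0,0,0,-0.005,0.51,-0.9,0.1],
    [0,0,0,-0.005,0.51,-0.9,0.1],
  ],
)

```text
t: 9.5
tcp_pos: [461.3, 179.2, 10.1]
eef_rot: [2.221, 2.22, 0.002]
contact_force: [0.5, -0.3, -0.6]
gripper_width: 77.1
gripper_force: 0.0
```

Call:
move_arm(
  motion=[
    [0,0,0,0,0,0,0.3],
    [0,0,0,0,0,0,0.4],
    [0,0,0,0,0,0,0.5],
    [0,0,0,0,0,0,0.6],
    [0,0,0,0,0,0,0.6],
    [0,0,0,0,0,0,0.6],
  ],
  newtons=20,
)

```text
t: 10.1
tcp_pos: [460.8, 179.3, 9.4]
eef_rot: [2.221, 2.221, 0.001]
contact_force: [-0.6, 0.0, 6.0]
gripper_width: 39.3
gripper_force: 19.6
```

Call:
move_arm(
  motion=[
    [0,0,0,0,0,0.08,0.6],
    [0,0,0,0,0,0.25,0.6],
    [0,0,0,0,0,0.45,0.6],
    [0,0,0,0,0,0.6,0.6],
    [0,0,0,0,-0.1,0.65,0.6],
    [0,0,0,0.05,-0.3,0.65,0.6],
    [0,0,0,0.1,-0.55,0.65,0.6],
    [0,0,0,0.15,-0.8,0.65,0.6],
    [0,0,0,0.2,-1,0.65,0.6],
  ],
)

```text
t: 11.0
tcp_pos: [490.8, 27.6, 107.3]
eef_rot: [2.221, 2.221, 0.0]
contact_force: [0.1, 0.6, -0.7]
gripper_width: 39.7
gripper_force: 20.5
```

Call:
move_arm(
  motion=[
    [0,0,0,0.05,-0.25,0,0.6],
    [0,0,0,0.1,-0.5,0,0.6],
    [0,0,0,0.15,-0.75,0,0.6],
    [0,0,0,0.2,-1,0,0.6],
  ],
)

```text
t: 11.4
tcp_pos: [520.7, -122.3, 107.3]
eef_rot: [2.221, 2.221, 0.0]
contact_force: [-0.2, 0.1, -0.6]
gripper_width: 39.1
gripper_force: 20.5
```

Call:
move_arm(
  motion=[
    [0,0,0,0.05,-0.25,0,0.6],
    [0,0,0,0.1,-0.5,0,0.6],
    [0,0,0,0.17,-0.7,0,0.6],
    [0,0,0,0.19,-0.8,0,0.6],
    [0,0,0,0.19,-0.8,0,0.6],
    [0,0,0,0.19,-0.8,0,0.6],
    [0,0,0,0.19,-0.8,0,0.6],
    [0,0,0,0.19,-0.8,0,0.6],
  ],
)

```text
t: 12.2
tcp_pos: [549.2, -239.6, 106.7]
eef_rot: [-2.22, -2.223, -0.0]
contact_force: [0.2, 0.2, -0.9]
gripper_width: 39.4
gripper_force: 20.5
```

```bash
python3 - <<'E'
from h import *
s=arm.sense();print(s['t'],s['tcp_pos'],s['gripper_width'])
look('w5')
E
```

```text
12.2 [ 549.16584603 -239.60602508  106.73290785] 39.444589974934736
[ 195   61   69   71 3630] [228.7  95.7] z97 51.3 cap mean [ 518.  -158.    48.7] circ [ 517.8 -158.1] 18.2
[  92  130   75   64 3713] [129.  160.8] z97 51.1 cap mean [ 451.4 -197.8   48.6] circ [ 450.  -198.7] 18.2
[ 230  242  101  114 9083] [279.9 298.8] z97 148.3 cap mean [ 549.  -236.2  145.9] circ [ 549.  -238.6] 18.0
tray rim 7524 [ 502.1 -196.5] [250.9 217. ] 8.12 z95 27.2 [[363.0, -107.0], [393.0, -322.0], [642.0, -286.0], [611.0, -71.0]]
floor z 5.5
```

View pics/w5.png

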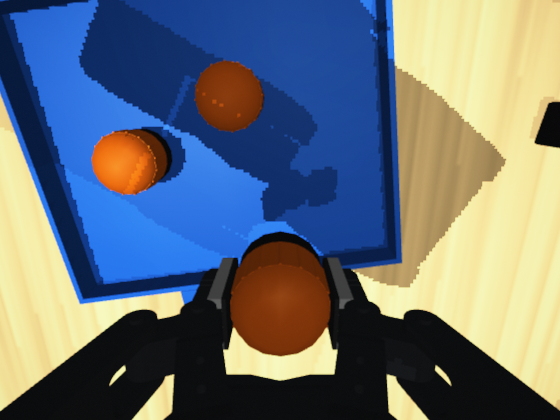

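View w5 shows the first lamp standing at px (129,161) and the original at (229,96). The held lamp is at (280,299) over free floor. Lowering it.

Call:
move_arm(
  motion=[
    [0,0,0,0,0,-0.2,0.6],
    [0,0,0,0,0,-0.4,0.6],
    [0,0,0,0,0,-0.55,0.6],
    [0,0,0,0,0,-0.62,0.6],
    [0,0,0,0,0,-0.64,0.6],
    [0,0,0,0,0,-0.65,0.6],
    [0,0,0,0,0,-0.65,0.6],
    [0,0,0,0,0,-0.65,0.6],
    [0,0,0,0,0,-0.65,0.6],
  ],
)

```text
t: 13.15
tcp_pos: [549.5, -240.9, 9.8]
eef_rot: [2.221, 2.221, 0.001]
contact_force: [-0.8, 1.2, -0.4]
gripper_width: 39.2
gripper_force: 20.7
```

Call:
move_arm(
  motion=[
    [0,0,0,0,0,-0.006,0.6],
    [0,0,0,0,0,-0.006,0.6],
    [0,0,0,0,0,-0.006,0.6],
  ],
)

```text
t: 13.45
tcp_pos: [549.6, -240.9, 9.4]
eef_rot: [2.22, 2.221, 0.001]
contact_force: [-2.3, 2.0, 10.7]
gripper_width: 39.1
gripper_force: 21.7
```

Floor contact. Release, rise and back off for a check view.

Call:
move_arm(
  motion=[
    [0,0,0,0,0,0,0.5],
    [0,0,0,0,0,0,0.35],
    [0,0,0,0,0,0,0.2],
    [0,0,0,0,0,0,0.2],
    [0,0,0,0,0,0,0.2],
    [0,0,0,0,0,0.1,0.2],
    [0,0,0,0,0,0.3,0.2],
    [0,0,0,0,0,0.55,0.2],
    [0,0,0,0,0,0.8,0.2],
    [0,0,0,0,0,1,0.2],
    [0,0,0,0,0,1,0.2],
    [0,0,0,0,0,1,0.2],
  ],
)

```text
t: 14.65
tcp_pos: [549.3, -240.7, 159.3]
eef_rot: [2.22, 2.22, 0.001]
contact_force: [0.2, 0.2, -1.4]
gripper_width: 68.2
gripper_force: 0.0
```

Call:
move_arm(
  motion=[
    [0,0,0,0.1,0.25,0.2,0.2],
    [0,0,0,0.2,0.5,0.4,0.2],
    [0,0,0,0.3,0.75,0.5,0.2],
    [0,0,0,0.3,0.9,0.5,0.2],
    [0,0,0,0.3,0.9,0.5,0.2],
    [0,0,0,0.3,0.9,0.5,0.2],
  ],
)

```text
t: 15.25
tcp_pos: [593.9, -105.5, 232.1]
eef_rot: [-2.219, -2.222, 0.002]
contact_force: [-0.3, -0.4, 0.3]
gripper_width: 68.0
gripper_force: 0.0
```

```bash
python3 - <<'E'
from h import *
s=arm.sense();print(s['t'],s['tcp_pos'],s['contact_force'])
look('w6');im,d=arm.snapshot('side');save('s2',im[120:360,120:480])
E
```

```text
15.25 [ 593.90306873 -105.50756778  232.11906589] [-0.32741536 -0.363605    0.30918415]
[ 193  207   38   40 1176] [211.7 226.1] z97 51.4 cap mean [ 518.7 -156.4   48.8] circ [ 518.1 -157.6] 18.1
[ 134  240   41   39 1201] [154.3 259.2] z97 51.3 cap mean [ 451.5 -196.5   48.8] circ [ 450.7 -197.2] 17.8
[ 225  273   35   40 1094] [242.6 291.9] z97 51.3 cap mean [ 549.9 -238.4   48.9] circ [ 549.9 -240.2] 17.9
bin rim 3201 [ 621.  -182.5] [316.9 675.5] 41.1 z95 55.3 [[280.0, -32.0], [724.0, -541.0], [962.0, -333.0], [518.0, 176.0]]
tray rim 6673 [ 649.1 -156.7] [409.8 627.1] 74.47 z95 28.7 [[292.0, -270.0], [896.0, -438.0], [1006.0, -43.0], [402.0, 125.0]]
floor z 5.6
```

View pics/s2.png

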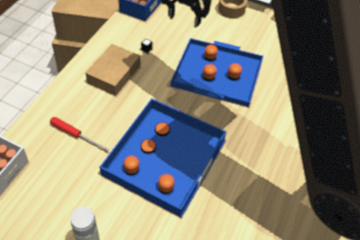

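The side view shows three upright lamps in the tray (crop px 211,52; 209,72; 235,71). Two lamps (131,164; 166,183) and both reflectors (162,129; 149,146) are still in the bin. The tray lamp tops all read 51.3 mm, the same as before the moves, so I'm handing in.

```bash
python3 -c "
from station import arm
print(arm.finish_job())"
```

```text
the job is handed in; nothing more can be done
None
```

The job is handed in: the order tray holds three upright lamps and the stock bin keeps the other two; in the last camera views the reflectors and bystanders looked unmoved, and no verdict came back at hand-in.

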